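# Load the sloped inspection rack and latch its keeper bar

### The job

Swing the rack's keeper bar fully back, move the orange blank carrier from the rack into the green return tray, lying flat, and set every blue sample carrier on the slope with a short edge squarely against the blue cleat, flat and side by side. With all of that done, swing the keeper bar fully home over them. Leave the mouse, the jar and the glove box where they are.

Things in the scene. Friction and masses are not known exactly. Their poses are not given: they have to be found in the camera images.
- deck: Sloped slippery white face of the fixed inspection rack; a carrier set on it slides down by itself. Frame tilted with the slope: origin on the face at the cleat, mid-width, 22 mm above the bench; x straight up the slope (20 deg, low edge towards the robot), y left along the cleat, z square out of the face. 130 mm long; 300 mm wide between end fences 12 mm high. Fits four carriers side by side, 76 mm side up the slope.
- cleat (a point): Middle of the blue cleat's bearing side, at the face (same point as the deck's origin). The cleat runs along the slope's low edge, 10 mm thick, standing 12 mm out of the face; carriers lie uphill of it. A fixed detent post, 64 mm high, stands outside the right end fence at deck x 84, y -193 mm.
- keeper (a joint): Angle (rad) of the keeper bar, a steel bail hinged along deck y at the slope's top: 0 = shut, bar across just above the ribs (bar 12 mm thick, centre at deck x 48, z 50 mm); 2.5 = fully open, swung up and over, away from the robot. Hinge line: deck x 118, z 50 mm, between brackets 62 mm high at y +-156 mm. Stiff: stays where left. A sprung detent resists below 0.4 rad, then snaps it home and holds it (3 to 5 N at the bar to pass it).
- keeper_grip (a point): Centre of the keeper bar's red grip: round sleeve 17 mm thick, 58 mm long, along deck y, sticking out past the rack's left end with free space round it. It turns with the bar on a 70 mm circle about keeper_hinge.
- keeper_hinge (a point): Point on the keeper's hinge line (along deck y) level with the red grip's centre.
- blank: The orange blank carrier, lying on the rack under the keeper bar at the start; same shape as the others: 76 x 60 mm plate 8 mm thick, black grip rib in the middle of its top: 44 mm long (along x), 12 mm wide (y), from 8 to 38 mm above the underside. Origin: centre of the underside; x along the 76 mm side and the rib, z out of the top. 0.08 to 0.16 kg.
- return_tray: Green open return tray, fixed, outside 130 (x) x 110 (y) mm, 14 mm high, walls 4 mm, floor about 4 mm thick. Origin: centre of its underside.
- mouse: Computer mouse, bystander, 105 x 60 x 31 mm. Origin: centre of the underside.
- swab_jar: White jar with a blue cap, bystander, 60 mm across, 85 mm high. Origin: centre of the underside.
- glove_box: Cardboard box of gloves, bystander, 120 x 230 x 70 mm. Origin: centre of the underside.
- carrier1: A blue sample carrier with two glass strips on its top (3 or 4 of them are present), lying on the bench at the start: 76 x 60 mm plate 8 mm thick, black grip rib in the middle of its top: 44 mm long (along x), 12 mm wide (y), from 8 to 38 mm above the underside. Origin: centre of the underside; x along the 76 mm side and the rib, z out of the top. 0.08 to 0.16 kg.
- carrier2: A blue sample carrier with two glass strips on its top (3 or 4 of them are present), lying on the bench at the start: 76 x 60 mm plate 8 mm thick, black grip rib in the middle of its top: 44 mm long (along x), 12 mm wide (y), from 8 to 38 mm above the underside. Origin: centre of the underside; x along the 76 mm side and the rib, z out of the top. 0.08 to 0.16 kg.
- carrier3: A blue sample carrier with two glass strips on its top (3 or 4 of them are present), lying on the bench at the start: 76 x 60 mm plate 8 mm thick, black grip rib in the middle of its top: 44 mm long (along x), 12 mm wide (y), from 8 to 38 mm above the underside. Origin: centre of the underside; x along the 76 mm side and the rib, z out of the top. 0.08 to 0.16 kg.
- carrier4: A blue sample carrier with two glass strips on its top (3 or 4 of them are present), lying on the bench at the start: 76 x 60 mm plate 8 mm thick, black grip rib in the middle of its top: 44 mm long (along x), 12 mm wide (y), from 8 to 38 mm above the underside. Origin: centre of the underside; x along the 76 mm side and the rib, z out of the top. 0.08 to 0.16 kg.
There are look-alikes about, which are no part of the job. What is shaped like the carrier3 but purple or yellow is not meant. Leave any yellow look-alike of the carrier1 alone.

How it is judged (in metres and radians):
On the way, in this order (a step that is already met when the one before it is completed fails the run):
1. the keeper bar is swung back, nearly to its open stop (value of joint keeper above 1.9 rad), for 0.2 s.
2. with the keeper bar still back, the blank lies in the return tray and every blue carrier lies on the slope against the cleat (x of blank in the frame of return_tray between -0.05 and 0.05 m and y of blank in the frame of return_tray between -0.05 and 0.05 m and z of blank in the frame of return_tray below 0.009 m and angle between blank's own z axis and vertical below 0.1 rad and x of carrier1 in the frame of deck between 0.032 and 0.043 m and y of carrier1 in the frame of deck between -0.128 and 0.128 m and z of carrier1 in the frame of deck between -0.004 and 0.004 m and angle between the x axis of each of carrier1, carrier2, carrier3, carrier4 and the x axis of deck, either way round below 0.12 rad and angle between the z axis of each of carrier1, carrier2, carrier3, carrier4 and the z axis of deck, either way round below 0.08 rad and x of carrier2 in the frame of deck between 0.032 and 0.043 m and y of carrier2 in the frame of deck between -0.128 and 0.128 m and z of carrier2 in the frame of deck between -0.004 and 0.004 m and x of carrier3 in the frame of deck between 0.032 and 0.043 m and y of carrier3 in the frame of deck between -0.128 and 0.128 m and z of carrier3 in the frame of deck between -0.004 and 0.004 m and x of carrier4 in the frame of deck between 0.032 and 0.043 m and y of carrier4 in the frame of deck between -0.128 and 0.128 m and z of carrier4 in the frame of deck between -0.004 and 0.004 m and value of joint keeper above 1.3 rad), for 0.2 s.
3. the keeper bar is home (value of joint keeper below 0.08 rad), for 0.2 s.
At the end, for the whole second after the job is handed in: Every blue carrier present lies flat on the slope (within 4 mm of the face and 0.08 rad), its lower short edge within 5 mm of the cleat and square to it within 0.12 rad, between the end fences; the blank lies flat in the return tray; the keeper bar is within 0.08 rad of its home stop; all at rest (x of blank in the frame of return_tray between -0.05 and 0.05 m and y of blank in the frame of return_tray between -0.05 and 0.05 m and z of blank in the frame of return_tray below 0.009 m and angle between blank's own z axis and vertical below 0.1 rad and x of carrier1 in the frame of deck between 0.032 and 0.043 m and y of carrier1 in the frame of deck between -0.128 and 0.128 m and z of carrier1 in the frame of deck between -0.004 and 0.004 m and angle between the x axis of each of carrier1, carrier2, carrier3, carrier4 and the x axis of deck, either way round below 0.12 rad and angle between the z axis of each of carrier1, carrier2, carrier3, carrier4 and the z axis of deck, either way round below 0.08 rad and x of carrier2 in the frame of deck between 0.032 and 0.043 m and y of carrier2 in the frame of deck between -0.128 and 0.128 m and z of carrier2 in the frame of deck between -0.004 and 0.004 m and x of carrier3 in the frame of deck between 0.032 and 0.043 m and y of carrier3 in the frame of deck between -0.128 and 0.128 m and z of carrier3 in the frame of deck between -0.004 and 0.004 m and x of carrier4 in the frame of deck between 0.032 and 0.043 m and y of carrier4 in the frame of deck between -0.128 and 0.128 m and z of carrier4 in the frame of deck between -0.004 and 0.004 m and linear speed of each of carrier1, carrier2, carrier3, carrier4, blank below 0.03 m/s and value of joint keeper below 0.08 rad); the robot touches nothing.
It fails at once if a bystander (mouse, jar, glove box) is moved more than 3 cm (distance of any of mouse, swab_jar, glove_box from where it was at the start of the episode above 0.03 m).
Of carrier1, carrier2, carrier3, carrier4 only 3 to 4 are there at a start; the rules pass over those that are not, and their reading is None.
At some moment in a run one of carrier1, carrier2, carrier3, carrier4 may be knocked a few centimetres aside while the robot is not near it.
It also fails if it takes over 210 s, if anything falls off the work surface, if the arm or the gripper's body presses on something with over 40 N, if the wrist force passes 120 N, or if a joint passes its speed limit or range.

### The arm

A 6-joint arm with a two-finger parallel gripper is mounted at the origin on the work surface. World frame = base frame: x ahead of the robot, y to its left, z up, the work surface at z = 0. Lengths are in mm, angles in rad, forces in N, time in s.
With the tool pointing down it reaches from about 275 to 850 mm from the base axis. Payload 5.2 kg.
Tool frame: the origin (TCP) lies at the very end of the fingers, on their centre line; the grasp point (between the pads) lies 19 mm behind it; z points along the fingers, y is the direction in which the jaws open and shut (so a half turn about z gives the same grasp; the last joint's range is limited). The gripper opens to 85 mm and grips with 20 to 120 N. Pads are 22 mm wide; open, the fingers measure 114 mm over their backs; the gripper's body (76 mm by 85 mm) begins 54 mm behind the grasp point. The pads swing forward as they close: fully open they stand 13 mm farther back than shut.
Start: joints at [1.029, 0.259, 1.535, -0, 1.348, -0.203], TCP at [182.774, 518.747, 192.41] pointing down, gripper open.
Joint ranges: [-3.14, 3.14], [-0.91, 2.08], [0.19, 2.58], [-1.22, 4.36], [0.22, 2.71], [-3.12, 3.12]. Speed limits (rad/s): [2.57, 2.57, 3.14, 3.14, 3.14, 3.14].

### API

Orientations are given as a rotation vector (axis times angle).
In Python, from bench import env gives the robot as it stands.
- The arm moves only by the shell command python3 -m jog 'ROWS' [FORCE]. ROWS is JSON, a list that holds one entry, the list of rows, each a list of 7 numbers: the opening, from 0 (shut) to 1 (fully open), then the shift along the tool's x, y, z in cm, then the turn, a rotation vector about the tool's x, y, z in degrees. In form: [[[grip, x, y, z, rx, ry, rz], ...]]. A call has 1 to 20 rows; each row shifts and turns the commanded pose from where the row before left it, along the tool's axes as they then stand; what a row does not reach is not made up. A row lasts 1/8 s, in which the tool goes at most 62.5 mm and 10.7 degrees, less where a joint would pass 70% of its speed; a pose out of reach is approached as far as the arm can. A call with a gripper value outside its range is refused whole. The fingers move at their own pace and stop on an object; FORCE is the grip in N (left out, the last holds). Time passes only in rows, so rows that do not move let the fingers close. It gives the time, the measured TCP pose, the force and the opening at its end, in the units of the state.
- env.observe(): the state, without advancing time (a new reading comes with each control period).
- env.get_image(name): name is "scene" or "side" or "wrist"; returns the picture (480x640x3 uint8, red, green, blue); there is no depth.
- env.get_calibration(name): a dict with "intrinsics" (3x3 intrinsics, pixels), "extrinsics" (4x4, takes a point from world to camera coordinates); the wrist camera has in their place "T_tool_cam" (4x4, takes a point from camera to tool coordinates, whose origin is the TCP and whose axes are the flange's). Camera axes: x right, y up, looking along -z (the intrinsics and any distortion apply to the point x, -y, -z); pixel columns grow to the right and rows downward; lengths in mm; the calibration is good to about 2 mm. A picture is of the moment at which its call begins: read the wrist's pose just before it. get_calibration takes no time and is no camera call.
- env.close_job(): hands the job in, once; it reports no verdict.
The state is a dict: "t": time; "joint_pos": joint angles; "qvel": joint speeds; "joint_torque": joint torques, N m; "tool_pos": TCP position; "eef_rot": TCP orientation; "contact_force": force on the tool from outside, world axes, zero at the start; "ft_torque": the same for the moment, N m; "gripper_width": opening from 0.0 (shut) to 1.0 (fully open).
Only numpy, scipy, OpenCV 4.12 (cv2) and the standard library are available. Lean on these libraries where they do the work, as an engineer would, in place of code of your own. Each camera call takes 0.05 s, during which the arm holds its last target. There are 200 camera calls.

## Working session

There is one attempt and no reset: what is moved stays moved. The work goes in short steps, Python scripts to look and compute and a shell command to move; the robot and the scene stay as the last step left them, time stands still between calls to the robot, and variables do not carry over. Pictures are saved under pics/ and viewed, about 12 in all and at most 16, crops included, and the job is handed in when it is done.

```bash
ls; mkdir -p pics; python3 - <<'E'
from bench import env
import cv2,numpy as np
s=env.observe();print(s)
for n in("scene","side"):
    cv2.imwrite(f"pics/{n}0.png",env.get_image(n)[:,:,::-1]);print(n,env.get_calibration(n))
print(env.get_calibration("wrist"))
E
```

```text
pics
{'t': 0.0, 'joint_pos': array([ 1.02920608e+00,  2.59333878e-01,  1.53609731e+00,  1.56882682e-05,
        1.34799302e+00, -2.02815688e-01]), 'qvel': array([ 0.00138871, -0.00140294, -0.00137225, -0.00116358, -0.00062138,
        0.00117093]), 'joint_torque': array([ 2.28674711e-03, -4.46023285e+01, -2.90578938e+01, -2.01679163e-04,
        1.15589247e-02,  1.56684649e-05]), 'tool_pos': array([182.44662348, 518.22126092, 191.57395668]), 'eef_rot': array([-5.29495258e-01, -3.09595831e+00,  2.67069945e-03]), 'contact_force': array([-0.9845388 , -0.19535676, -0.11796156]), 'ft_torque': array([ 0.02406011, -0.02295269,  0.02731567]), 'gripper_width': 1.0024165147514585}
scene {'intrinsics': array([[594.12676569,   0.        , 312.84035658],
       [  0.        , 594.12676569, 234.05956402],
       [  0.        ,   0.        ,   1.        ]]), 'extrinsics': array([[ 2.39082238e-01,  9.70895462e-01, -1.42016048e-02,
        -5.34685783e+01],
       [-8.23705324e-01,  2.10537809e-01,  5.26482071e-01,
         3.15036090e+02],
       [ 5.14149028e-01, -1.14174575e-01,  8.50067611e-01,
 
[... 468 characters left out ...]
],
       [-2.37841040e-01, -5.81336037e-01,  7.78125987e-01,
        -1.12373425e+03],
       [ 0.00000000e+00,  0.00000000e+00,  0.00000000e+00,
         1.00000000e+00]])}
{'intrinsics': array([[381.6126451 ,   0.        , 320.61878554],
       [  0.        , 381.6126451 , 240.34813871],
       [  0.        ,   0.        ,   1.        ]]), 'T_tool_cam': array([[ 3.64915224e-04,  9.47612336e-01,  3.19422492e-01,
         8.15362523e+01],
       [ 9.99999790e-01, -1.74695013e-04, -6.24163933e-04,
         5.54244241e-02],
       [-5.35663926e-04,  3.19422652e-01, -9.47612200e-01,
        -1.81359175e+02],
       [ 0.00000000e+00,  0.00000000e+00,  0.00000000e+00,
         1.00000000e+00]])}
```

View pics/scene0.png

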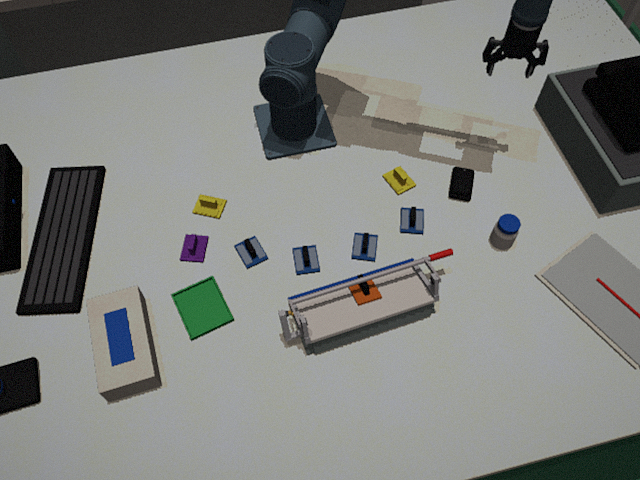

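View pics/side0.png

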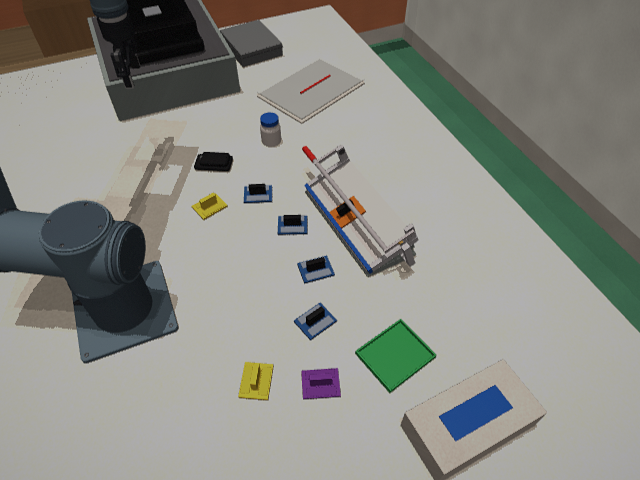

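Robot is at the top of the scene view. The four blue carriers are near scene pixels (251,251), (306,259), (365,247) and (412,220). The blank is at (366,292) under the bar, the red grip at (441,255) and the tray at (203,307). Two yellow and one purple look-alike are on the bench. Next I'll measure these.

```bash
cat > vis.py <<'E'
from bench import env
import cv2,numpy as np
from scipy.spatial.transform import Rotation as R
def cam(n,st=None):
    c=env.get_calibration(n);K=c["intrinsics"]
    if "extrinsics" in c: return K,c["extrinsics"]
    T=np.eye(4);T[:3,:3]=R.from_rotvec(st["eef_rot"]).as_matrix();T[:3,3]=st["tool_pos"]
    return K,np.linalg.inv(T@c["T_tool_cam"])
def rays(C,px):
    K,E=C;p=np.c_[np.atleast_2d(px),np.ones(len(np.atleast_2d(px)))]@np.linalg.inv(K).T
    d=(p*[1,-1,-1])@E[:3,:3];o=-E[:3,:3].T@E[:3,3];return o,d
def plane(C,px,z):
    o,d=rays(C,px);return o+d*((z-o[2])/d[:,2])[:,None]
def tri(C1,p1,C2,p2):
    A=np.zeros((3,3));b=np.zeros(3);D=[]
    for C,p in((C1,p1),(C2,p2)):
        o,d=rays(C,p);d=d[0]/np.linalg.norm(d[0]);M=np.eye(3)-np.outer(d,d);A+=M;b+=M@o;D.append((M,o))
    x=np.linalg.solve(A,b);return x,max(np.linalg.norm(M@(x-o)) for M,o in D)
def proj(C,P):
    K,E=C;q=np.atleast_2d(P)@E[:3,:3].T+E[:3,3];q=(q*[1,-1,-1])@K.T;return q[:,:2]/q[:,2:]
def mask(img,col):
    h,s,v=[x.astype(int) for x in cv2.split(cv2.cvtColor(img,cv2.COLOR_RGB2HSV))]
    m={"blue":(h>95)&(h<125)&(s>90)&(v>40),"lblue":(h>95)&(h<125)&(s>25)&(v>40),"red":((h<4)|(h>174))&(s>150)&(v>80),
       "orange":(h>5)&(h<18)&(s>150)&(v>80),"green":(h>50)&(h<80)&(s>120)&(v>60)}[col]
    return m.astype(np.uint8)*255
def blobs(m,amin=60):
    cs,_=cv2.findContours(m,cv2.RETR_EXTERNAL,cv2.CHAIN_APPROX_NONE)
    return [c[:,0,:].astype(float) for c in cs if cv2.contourArea(c)>amin]
E
python3 - <<'E'
from vis import *
for n in("scene","side"):
    im=cv2.imread(f"pics/{n}0.png")[:,:,::-1].copy();C=cam(n)
    for col,z in(("lblue",8),("red",90),("orange",50),("green",14)):
        for c in blobs(mask(im,col)):
            P=plane(C,c,z)[:,:2].astype(np.float32);r=cv2.minAreaRect(P)
            print(n,col,"px",c.mean(0).round(0),"rect",np.round(r[0]),np.round(r[1]),round(r[2],1))
    # cleat extremes
    for col in("blue","red"):
        c=[c for c in blobs(mask(im,col),30)]
        for q in c:
            rr=cv2.minAreaRect(q.astype(np.float32))
            if max(rr[1])>3*min(rr[1]): print(n,"elong",col,np.round(cv2.boxPoints(rr),1).tolist())
E
```

```text
scene lblue px [119. 337.] rect [ 537. -545.] [137.  53.] 4.1
scene lblue px [323. 287.] rect [532. -50.] [ 10. 180.] 5.1
scene lblue px [388. 267.] rect [517. 120.] [ 10. 137.] 5.2
scene lblue px [306. 259.] rect [444. -73.] [60. 76.] 84.9
scene lblue px [251. 251.] rect [ 389. -203.] [77. 61.] 16.0
scene lblue px [364. 246.] rect [445.  80.] [60. 76.] 68.2
scene lblue px [508. 224.] rect [472. 459.] [55. 66.] 39.4
scene lblue px [412. 220.] rect [399. 221.] [60. 76.] 70.0
scene lblue px [294. 132.] rect [-0. -3.] [209. 204.] 0.1
scene lblue px [296.  53.] rect [-332.   77.] [180. 389.] 59.4
scene red px [618. 297.] rect [758. 574.] [117.   7.] 23.1
scene red px [441. 254.] rect [556. 230.] [15. 56.] 5.1
scene orange px [367. 295.] rect [598.  38.] [33. 60.] 5.9
scene green px [202. 307.] rect [ 512. -344.] [129. 108.] 13.8
scene elong blue [[287.70001220703125, 297.20001220703125], [356.79998779296875, 275.3999938964844], [357.6000061035156, 277.79998779296875], [288.5, 299.6000061035156]]
scene elong blue [[362.0, 273.8999938964844], [412.6000061035156, 257.8999938964844], [413.39
[... 946 characters left out ...]
] [103. 148.] 65.8
side red px [308. 153.] rect [551. 232.] [15. 59.] 4.9
side orange px [342. 216.] rect [555.  26.] [53. 59.] 14.5
side orange px [357. 205.] rect [605.  44.] [16. 60.] 4.9
side orange px [306.   9.] rect [ 851. 1016.] [241. 805.] 65.8
side orange px [11. 14.] rect [-160. 1497.] [251.  98.] 88.9
side green px [393. 356.] rect [ 507. -343.] [131. 110.] 14.0
side elong blue [[303.79998779296875, 184.89999389648438], [307.3999938964844, 182.1999969482422], [373.0, 270.79998779296875], [369.3999938964844, 273.5]]
side elong red [[301.3999938964844, 148.3000030517578], [305.3999938964844, 145.0], [315.29998779296875, 157.39999389648438], [311.29998779296875, 160.60000610351562]]
```

```bash
python3 - <<'E'
from vis import *
S,D=cam("scene"),cam("side")
for n,a,b in(("grip",(441,254.2),(308.3,152.8)),("gripL",(452,250.7),(303.4,146.7)),("gripR",(429.8,257.8),(313.3,159)),("cleatR",(288.1,298.4),(371.2,272.1)),("cleatL",(413,259),(305.6,183.5))):
    x,e=tri(S,a,D,b);print(n,x.round(1),round(e,1))
for n in("scene","side"):
    im=cv2.imread(f"pics/{n}0.png");x0,y0,w,h=(270,235,200,125) if n=="scene" else (280,135,150,150)
    cv2.imwrite(f"pics/{n}c.png",cv2.resize(im[y0:y0+h,x0:x0+w],None,fx=4,fy=4,interpolation=cv2.INTER_CUBIC))
E
```

```text
grip [553.  232.5  87.3] 2.3
gripL [550.4 260.9  87.3] 2.2
gripR [555.6 203.9  87.5] 2.5
cleatR [ 550.8 -142.2   26.8] 2.4
cleatL [522.1 180.9  32.5] 1.6
```

View pics/scenec.png

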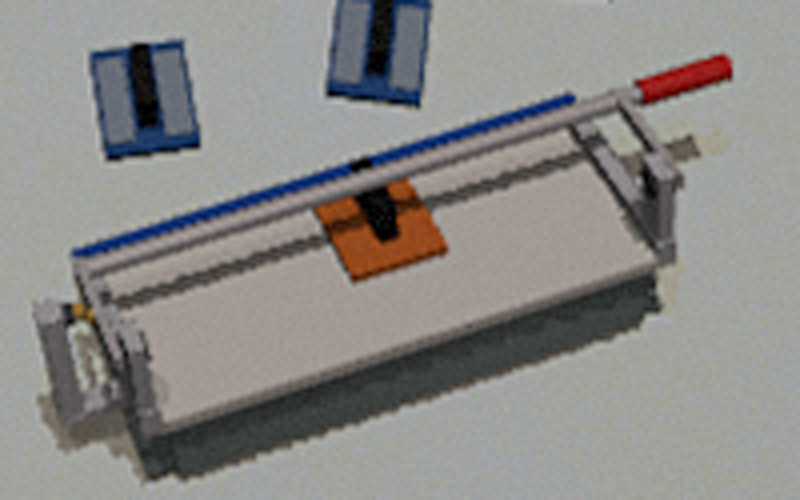

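```bash
cat > plan.py <<'E'
from vis import *
Y0=np.radians(5.08);t=np.radians(20)
UX=np.array([np.cos(t)*np.cos(Y0),np.cos(t)*np.sin(Y0),np.sin(t)]);UY=np.array([-np.sin(Y0),np.cos(Y0),0]);UZ=np.cross(UX,UY)
O=np.array([544.2,20.1,22.]);YG=211.
def deck(x,y,z): return O+x*UX+y*UY+z*UZ
def todeck(p): return np.array([UX,UY,UZ])@(np.asarray(p)-O)
def rot(y,z=(0,0,-1)):
    y=np.array(y,float);z=np.array(z,float);y-=z*(y@z);y/=np.linalg.norm(y);return np.c_[np.cross(y,z),y,z]
def head(deg): a=np.radians(deg);return rot((np.cos(a),np.sin(a),0))
def legs(wps,step=40,start=None):
    """wps: (pos, rotmatrix or None, optional step); prints rows: turn first, then shift"""
    s=env.observe();p=np.array(s["tool_pos"]);M=R.from_rotvec(s["eef_rot"]).as_matrix()
    for w in wps:
        q,N=np.array(w[0]),w[1];st=w[2] if len(w)>2 else step
        if N is not None:
            v=np.degrees(R.from_matrix(M.T@N).as_rotvec());n=int(np.ceil(np.linalg.norm(v)/10))
            if n: 
                v=np.round(v/n,2);print(f"{n} x turn",v);
                for _ in range(n): M=M@R.from_rotvec(np.radians(v)).as_matrix()
        d=M.T@(q-p)/10;n=max(1,int(np.ceil(np.linalg.norm(d)*10/st)));d=np.round(d/n,2)
        print(f"{n} x shift",d," -> ",q.round(1));p=p+M@(d*n*10)
E
python3 - <<'E'
from plan import *
g=deck(48,YG,50);print(g)
N=head(5.08)
arc=[]
legs([((430,330,190),N),(g+[0,0,60],None),(g+[0,0,-17],None,20)])
E
```

```text
[553.41090476 232.75087965  85.40159792]
7 x turn [-0.01  0.01  9.36]
8 x shift [-2.62  2.87  0.02]  ->  [430 330 190]
5 x shift [-2.15  2.29  0.89]  ->  [553.4 232.8 145.4]
4 x shift [-0.    0.01  1.92]  ->  [553.4 232.8  68.4]
```

```bash
python3 -m jog '[[[0.6,0,0,0,0,0,9.36],[0.6,0,0,0,0,0,9.36],[0.6,0,0,0,0,0,9.36],[0.6,0,0,0,0,0,9.36],[0.6,0,0,0,0,0,9.36],[0.6,0,0,0,0,0,9.36],[0.6,0,0,0,0,0,9.36],[0.6,-2.62,2.87,0,0,0,0],[0.6,-2.62,2.87,0,0,0,0],[0.6,-2.62,2.87,0,0,0,0],[0.6,-2.62,2.87,0,0,0,0],[0.6,-2.62,2.87,0,0,0,0],[0.6,-2.62,2.87,0,0,0,0],[0.6,-2.62,2.87,0,0,0,0],[0.6,-2.62,2.87,0,0,0,0],[0.6,-2.15,2.29,0.89,0,0,0],[0.6,-2.15,2.29,0.89,0,0,0],[0.6,-2.15,2.29,0.89,0,0,0],[0.6,-2.15,2.29,0.89,0,0,0],[0.6,-2.15,2.29,0.89,0,0,0]]]'
python3 - <<'E'
from plan import *
s=env.observe();im=env.get_image("wrist");C=cam("wrist",s)
cv2.imwrite("pics/w1.png",im[:,:,::-1])
print(s["tool_pos"])
for c in blobs(mask(im,"red"),200):
    r=cv2.minAreaRect(plane(C,c,85.4)[:,:2].astype(np.float32));print(c.mean(0),r)
print("pred",proj(C,deck(48,YG,50)))
legs([(deck(48,YG,50)+[0,0,-17],head(5.08),20)])
E
```

```text
t: 2.6
tool_pos: [554.0, 232.5, 147.1]
eef_rot: [-2.121, -2.317, 0.001]
contact_force: [-0.1, -0.8, -0.1]
gripper_width: 0.598
[553.95900063 232.50685726 147.07253058]
[319.22519084 235.27862595] ((554.035400390625, 230.35986328125), (15.96511173248291, 61.25478744506836), 5.119813919067383)
pred [[318.83502469 240.20797435]]
1 x turn [-0.03  0.13 -0.13]
4 x shift [ 0.09 -0.07  1.93]  ->  [553.4 232.8  68.4]
```

View pics/w1.png

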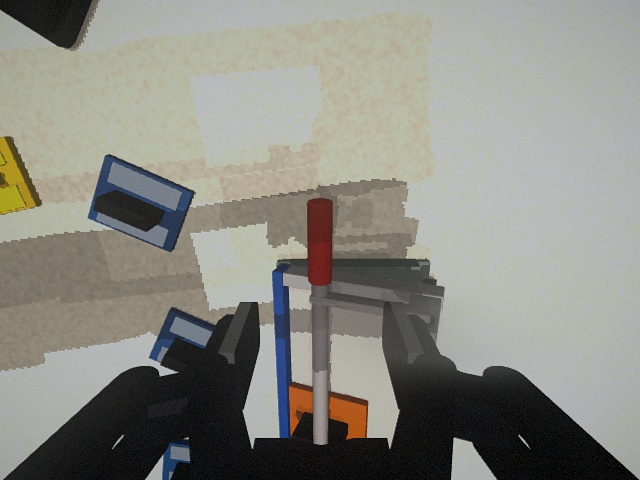

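The red grip is centred between the fingers at (319,241), within 2 mm of the prediction. I'll go down and grip it.

```bash
python3 -m jog '[[[0.6,0.09,-0.07,1.93,0,0,0],[0.6,0.09,-0.07,1.93,0,0,0],[0.6,0,0,1.93,0,0,0],[0.6,0,0,1.93,0,0,0],[0,0,0,0,0,0,0],[0,0,0,0,0,0,0],[0,0,0,0,0,0,0],[0,0,0,0,0,0,0],[0,0,0,0,0,0,0],[0,0,0,0,0,0,0]]]' 45
python3 - <<'E'
from plan import *
H=deck(118,YG,50);p0=env.observe()["tool_pos"];print(p0)
# arc relative displacement, from theta=0, in tool axes (x=UY, y~horizontal UX heading, z down)
M=head(5.08);f=lambda th:70*(-np.cos(th)*UX+np.sin(th)*UZ)
th=np.linspace(0,2.5,19);P=np.array([f(a) for a in th]);print((np.diff(P,axis=0)@M/10).round(2).tolist())
E
```

```text
t: 3.9
tool_pos: [552.0, 235.0, 70.9]
eef_rot: [2.121, 2.317, 0.0]
contact_force: [-1.1, -0.1, 0.2]
gripper_width: 0.001
[552.03521481 234.97425101  70.86238365]
[[-0.0, -0.27, -0.93], [0.0, -0.14, -0.96], [-0.0, -0.0, -0.97], [0.0, 0.13, -0.96], [-0.0, 0.26, -0.93], [0.0, 0.39, -0.89], [-0.0, 0.51, -0.83], [0.0, 0.62, -0.75], [-0.0, 0.72, -0.65], [-0.0, 0.8, -0.55], [0.0, 0.87, -0.43], [0.0, 0.92, -0.31], [0.0, 0.96, -0.18], [-0.0, 0.97, -0.04], [-0.0, 0.97, 0.09], [0.0, 0.95, 0.22], [-0.0, 0.91, 0.35], [-0.0, 0.85, 0.47]]
```

```bash
python3 - <<'E'
from plan import *
a=env.get_image("wrist");b=env.get_image("side");c=env.get_image("scene")
cv2.imwrite("pics/g2.png",np.hstack([cv2.resize(a[180:430,170:470],(400,333)),cv2.resize(b[100:200,240:360],(400,333))])[:,:,::-1])
C=cam("side")
for n in("side","scene"):
  for q in blobs(mask(env.get_image(n),"red"),20): print(n,q.min(0),q.max(0))
  print(proj(cam(n),[deck(48,YG-29,50),deck(48,YG+29,50)]))
E
```

```text
side [302. 147.] [315. 161.]
[[314.16079323 160.19538276]
 [304.09329711 147.59084927]]
scene [597. 278.] [639. 317.]
scene [429. 252.] [450. 259.]
[[430.2948832  257.46880898]
 [452.70282105 250.38882397]]
```

View pics/g2.png

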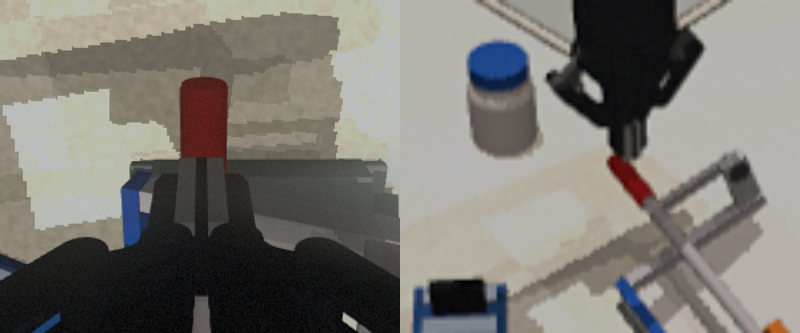

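The gripper shut fully without holding the sleeve. In the crop, the fingertips seem to end right at the top of the sleeve. I'll lift and check where the tips are compared with the stated TCP.

```bash
python3 -m jog '[[[0,0,0,-2,0,0,0],[0,0,0,-2,0,0,0],[0,0,0,-2,0,0,0],[0,0,0,0,0,0,0]]]'
python3 - <<'E'
from plan import *
s=env.observe();a=env.get_image("wrist");b=env.get_image("side")
W,S=cam("wrist",s),cam("side");M=R.from_rotvec(s["eef_rot"]).as_matrix()
for d in(0,10,20,30):
    P=s["tool_pos"]-M[:,2]*d;u=proj(W,P)[0];v=proj(S,P)[0];print(d,u.round(1),v.round(1))
    cv2.circle(a,tuple(int(x) for x in u.round()),2,(0,255,0),-1)
    b[tuple(int(x) for x in v.round()[::-1])]=(0,255,0)
cv2.imwrite("pics/g3.png",np.hstack([cv2.resize(a[180:430,170:470],(400,333)),cv2.resize(b[90:190,240:360],(400,333),interpolation=cv2.INTER_NEAREST)])[:,:,::-1])
E
```

```text
t: 4.65
tool_pos: [553.2, 235.3, 132.3]
eef_rot: [2.12, 2.316, 0.005]
contact_force: [0.5, 0.8, -0.7]
gripper_width: 0.0
0 [319.2 278.6] [308.3 139.3]
10 [319.1 287. ] [308.2 136.3]
20 [319.  296.3] [308.1 133.2]
30 [318.9 306.6] [308. 130.]
```

View pics/g3.png

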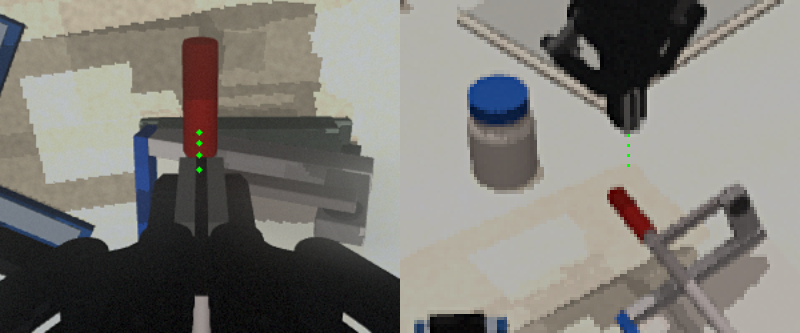

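Both views put the real fingertips a good 25–40 mm behind the stated TCP. I'll go about 35 mm deeper on the sleeve, which is safe either way, and judge the grip by its width.

```bash
python3 -m jog '[[[0.6,0,0,0,0,0,0],[0.6,0,0,0,0,0,0],[0.6,0,0,0,0,0,0],[0.6,-0.1,0,2,0,0,0],[0.6,-0.1,0,2,0,0,0],[0.6,0,0,2,0,0,0],[0.6,0,0,2,0,0,0],[0.6,0,0,1.7,0,0,0],[0.6,0,0,0,0,0,0],[0,0,0,0,0,0,0],[0,0,0,0,0,0,0],[0,0,0,0,0,0,0],[0,0,0,0,0,0,0],[0,0,0,0,0,0,0]]]' 45
python3 - <<'E'
from plan import *
a=env.get_image("wrist");b=env.get_image("side")
cv2.imwrite("pics/g4.png",np.hstack([cv2.resize(a[180:430,170:470],(400,333)),cv2.resize(b[90:190,240:360],(400,333),interpolation=cv2.INTER_NEAREST)])[:,:,::-1])
E
```

```text
t: 6.5
tool_pos: [553.2, 233.2, 34.7]
eef_rot: [2.12, 2.316, 0.003]
contact_force: [1.0, 0.6, 6.0]
gripper_width: 0.181
```

View pics/g4.png

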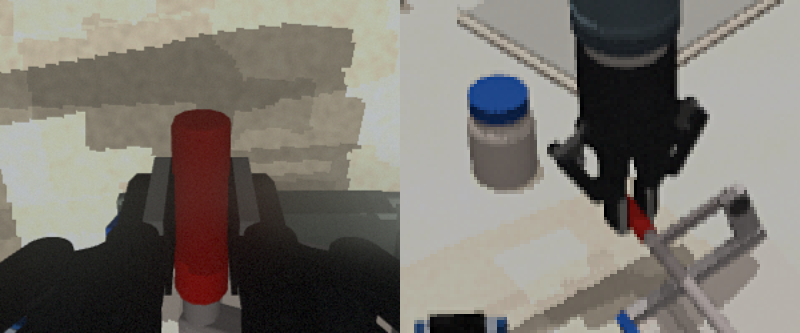

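Gripped (width 0.18, sleeve between the pads). Next I'll swing it along the arc.

```bash
python3 -m jog '[[[0,0,-0.27,-0.93,0,0,0],[0,0,-0.14,-0.96,0,0,0],[0,0,0,-0.97,0,0,0],[0,0,0.13,-0.96,0,0,0],[0,0,0.26,-0.93,0,0,0],[0,0,0.39,-0.89,0,0,0],[0,0,0,0,0,0,0]]]' 60
python3 - <<'E'
from plan import *
print(R.from_rotvec(env.observe()["eef_rot"]).as_matrix().round(3))
E
```

```text
t: 7.48
tool_pos: [553.5, 233.2, 90.0]
eef_rot: [-2.119, -2.315, 0.006]
contact_force: [-4.8, 0.9, -4.3]
gripper_width: 0.172
[[-0.089  0.996 -0.005]
 [ 0.996  0.089 -0.001]
 [-0.    -0.005 -1.   ]]
```

```bash
python3 -m jog '[[[0,0,0.51,-0.83,0,0,0],[0,0,0.62,-0.75,0,0,0],[0,0,0.72,-0.65,0,0,0],[0,0,0.8,-0.55,0,0,0],[0,0,0.87,-0.43,0,0,0],[0,0,0.92,-0.31,0,0,0],[0,0,0.96,-0.18,0,0,0],[0,0,0.97,-0.04,0,0,0],[0,0,0.97,0.09,0,0,0],[0,0,0.95,0.22,0,0,0],[0,0,0.91,0.35,0,0,0],[0,0,0.7,0.4,0,0,0],[0,0,0,0,0,0,0]]]'
python3 - <<'E'
from plan import *
s=env.observe();print(s["tool_pos"]);H=deck(118,YG,50);print(H)
v=s["tool_pos"]+[0,0,50.7]-H;print("angle if held",np.arctan2(v@UZ,-v@UX),np.hypot(v@UZ,v@UX))
E
```

```text
t: 9.1
tool_pos: [657.0, 242.7, 135.1]
eef_rot: [2.113, 2.311, 0.019]
contact_force: [-25.4, -6.3, 66.0]
gripper_width: -0.0
[657.04729481 242.671475   135.077369  ]
[618.93101262 238.57534121 109.34300795]
angle if held 2.3846821932172673 85.50639646680779
```

```bash
python3 -m jog '[[[0,0,0,-1.5,0,0,0],[0,0,0,-2,0,0,0],[0,0,0,-3,0,0,0],[0,0,0,-4,0,0,0],[0,0,0,0,0,0,0]]]'
python3 - <<'E'
from plan import *
S,D=cam("scene"),cam("side")
a=env.get_image("scene");b=env.get_image("side")
cv2.imwrite("pics/k1.png",np.hstack([cv2.resize(a[230:380,270:470],(400,300)),cv2.resize(b[100:280,240:440],(400,360))[:300]])[:,:,::-1])
q=[[c.mean(0) for c in blobs(mask(i,"red"),20) ] for i in(a,b)];print(q)
E
```

```text
t: 9.72
tool_pos: [657.2, 242.3, 228.3]
eef_rot: [2.117, 2.312, 0.013]
contact_force: [0.1, -0.0, -0.1]
gripper_width: 0.0
[[array([618.47727273, 297.56818182]), array([468.16981132, 274.62264151])], [array([343.09375, 115.65625])]]
```

View pics/k1.png

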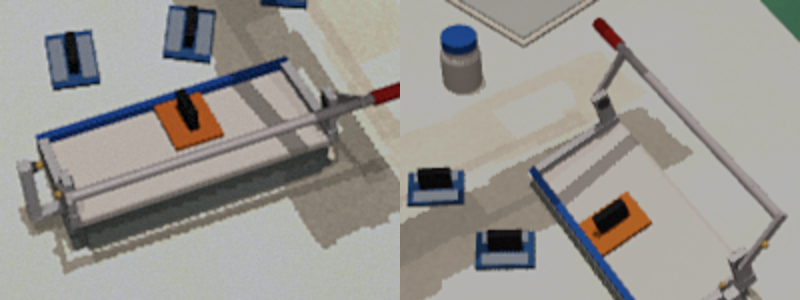

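```bash
python3 - <<'E'
from plan import *
x,e=tri(cam("scene"),(468.2,274.6),cam("side"),(343.1,115.7));H=deck(118,YG,50);v=x-H
print(x,e,"theta",np.arctan2(v@UZ,-v@UX),np.hypot(v@UZ,v@UX),todeck(x))
E
```

```text
[656.31309331 241.36472155 169.78812243] 2.1847966535612873 theta 2.4749327618888235 71.12334237887926 [173.89522668 210.46836733  93.98014853]
```

The keeper reads about 2.47 rad, so it is open. The sleeve contact also puts the real fingertips about 42 mm behind the stated TCP. Next I'll measure the blank, carriers and tray again.

```bash
cat >> plan.py <<'E'
TIP=42.  # real tips lie this far behind the stated TCP
def deckplane(C,px,z):
    o,d=rays(C,px);s=(z-(o-O)@UZ)/(d@UZ);P=o+d*s[:,None];return (P-O)@np.c_[UX,UY,UZ]
def look():
    for n in("side","scene"):
        im=env.get_image(n);C=cam(n)
        for col in("lblue","orange","green"):
            for c in blobs(mask(im,col),150):
                P=plane(C,c,8 if col!="green" else 14)[:,:2].astype(np.float32);k=cv2.minAreaRect(P)
                Q=deckplane(C,c,8)[:,:2].astype(np.float32);kd=cv2.minAreaRect(Q)
                for nm,r in(("bench",k),("deck",kd)):
                    big,sm=max(r[1]),min(r[1])
                    if (66<big<88 and 50<sm<72) or (col=="green" and nm=="bench" and 100<big<140):
                        a=r[2] if r[1][0]>r[1][1] else r[2]+90
                        print(n,col,nm,np.round(r[0],1),np.round((big,sm)),"long axis",round((a+90)%180-90,1))
E
python3 -c "
from plan import *
look()"
```

```text
side lblue bench [ 385.9 -200.6] [77. 62.] long axis 15.5
side lblue deck [-175.3 -185.5] [84. 66.] long axis 1.3
side lblue bench [442.1 -71.3] [77. 62.] long axis -5.2
side lblue bench [441.  82.] [75. 62.] long axis -20.6
side lblue deck [-96.2  80.3] [87. 55.] long axis -37.5
side lblue bench [395.9 222.5] [74. 63.] long axis -19.8
side lblue bench [534.2 516.5] [77. 57.] long axis 69.7
side lblue deck [ 23.7 458. ] [66. 59.] long axis 63.7
side orange deck [37.9 15.2] [74. 61.] long axis 0.0
side green bench [ 506.9 -343. ] [131. 110.] long axis 14.0
scene lblue bench [445.2 -73.1] [77. 60.] long axis -5.5
scene lblue bench [ 388.8 -202.7] [77. 61.] long axis 16.0
scene lblue bench [445.7  79.3] [77. 60.] long axis -22.2
scene lblue bench [400.5 220.9] [77. 59.] long axis -19.4
scene orange bench [563.3  44.1] [67. 62.] long axis 8.7
scene orange deck [42.1 13.3] [80. 60.] long axis 0.2
scene green bench [ 512.2 -343.8] [129. 108.] long axis 13.7
```

```bash
python3 - <<'E'
from plan import *
N=rot(UY,-UZ);z0=12-TIP
legs([(deck(38.5,14.3,z0+100),N),(deck(38.5,14.3,z0),None,20),(deck(38.5,14.3,z0+110),None,35),((510,-343.5,100),head(103.9)),((510,-343.5,18-TIP),None,30)])
E
```

```text
10 x turn [-1.58 -1.57 -8.9 ]
7 x shift [ 2.15 -2.81  1.04]  ->  [555.1  35.4 100.9]
6 x shift [ 0.   -0.    1.67]  ->  [589.2  38.5   7. ]
4 x shift [ 0.   -0.   -2.75]  ->  [551.7  35.1 110.3]
3 x turn [-0.5   6.65 -2.91]
10 x shift [ 1.32 -3.58  0.1 ]  ->  [ 510.  -343.5  100. ]
5 x shift [-0.01  0.01  2.49]  ->  [ 510.  -343.5  -24. ]
```

```bash
python3 -m jog '[[[0.45,0,0,0,-1.58,-1.57,-8.9],[0.45,0,0,0,-1.58,-1.57,-8.9],[0.45,0,0,0,-1.58,-1.57,-8.9],[0.45,0,0,0,-1.58,-1.57,-8.9],[0.45,0,0,0,-1.58,-1.57,-8.9],[0.45,0,0,0,-1.58,-1.57,-8.9],[0.45,0,0,0,-1.58,-1.57,-8.9],[0.45,0,0,0,-1.58,-1.57,-8.9],[0.45,0,0,0,-1.58,-1.57,-8.9],[0.45,0,0,0,-1.58,-1.57,-8.9],[0.45,2.15,-2.81,1.04,0,0,0],[0.45,2.15,-2.81,1.04,0,0,0],[0.45,2.15,-2.81,1.04,0,0,0],[0.45,2.15,-2.81,1.04,0,0,0],[0.45,2.15,-2.81,1.04,0,0,0],[0.45,2.15,-2.81,1.04,0,0,0],[0.45,2.15,-2.81,1.04,0,0,0],[0.45,0,0,0,0,0,0]]]'
python3 - <<'E'
from plan import *
s=env.observe();print(s["joint_pos"].round(2),todeck(s["tool_pos"]))
im=env.get_image("wrist");C=cam("wrist",s)
cv2.imwrite("pics/w5.png",im[:,:,::-1])
for c in blobs(mask(im,"orange"),500):
    k=cv2.minAreaRect(deckplane(C,c,8)[:,:2].astype(np.float32));print(k)
legs([(deck(38.5,14.3,-30),rot(UY,-UZ),20)])
E
```

```text
t: 12.18
tool_pos: [553.1, 34.7, 99.0]
eef_rot: [-0.119, 2.795, 0.024]
contact_force: [0.2, 0.0, 0.5]
gripper_width: 0.451
[-0.21  0.15  1.99  0.16  0.68 -1.98] [35.86262922 13.77187693 68.84340681]
((38.407711029052734, 16.33570671081543), (59.29766845703125, 73.72193908691406), 89.77021026611328)
1 x turn [ 0.07 -0.09 -0.17]
5 x shift [-0.01  0.    1.99]  ->  [589.2  38.5   7. ]
```

View pics/w5.png

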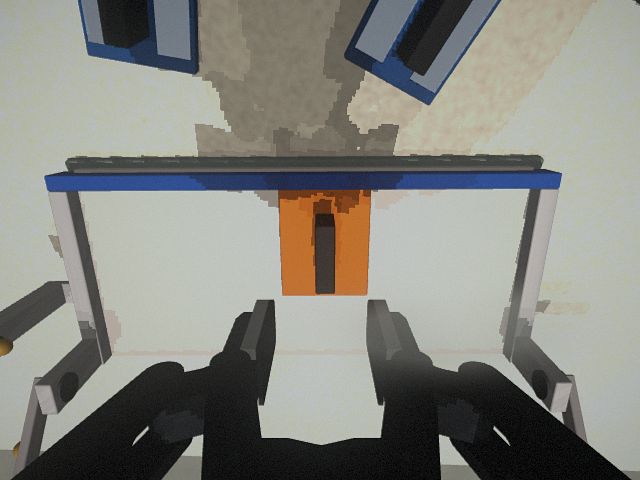

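```bash
python3 -m jog '[[[0.45,0,0.05,1.99,0,0,0],[0.45,0,0.05,1.99,0,0,0],[0.45,0,0,1.99,0,0,0],[0.45,0,0,1.99,0,0,0],[0.45,0,0,1.5,0,0,0],[0.45,0,0,0,0,0,0],[0.45,0,0,0,0,0,0]]]'
python3 - <<'E'
from plan import *
for i in range(3):
    s=env.observe();print(s["tool_pos"].round(1),todeck(s["tool_pos"]).round(1),s["contact_force"].round(1))
a=env.get_image("wrist");cv2.imwrite("pics/w6.png",a[150:450,120:520,::-1])
E
```

```text
t: 13.1
tool_pos: [588.6, 40.2, 13.3]
eef_rot: [-0.124, 2.788, 0.023]
contact_force: [-0.4, -0.0, -0.4]
gripper_width: 0.449
[588.6  40.2  13.3] [ 40.2  16.  -23.9] [-0.4 -0.  -0.4]
[588.6  40.2  13.3] [ 40.2  16.  -23.9] [-0.4 -0.  -0.4]
[588.6  40.2  13.3] [ 40.2  16.  -23.9] [-0.4 -0.  -0.4]
```

View pics/w6.png

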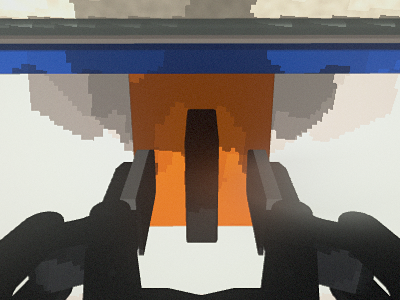

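The fingers straddle the rib. I'll go a little deeper, close and lift.

```bash
python3 -m jog '[[[0.45,0,0,0.4,0,0,0],[0,0,0,0,0,0,0],[0,0,0,0,0,0,0],[0,0,0,0,0,0,0],[0,0,0,0,0,0,0],[0,0,0,0,0,0,0],[0,0,0,0,0,0,0]]]' 50
python3 -m jog '[[[0,0,0,-1.5,0,0,0],[0,0,0,-2.5,0,0,0],[0,0,0,-3,0,0,0],[0,0,0,-3,0,0,0],[0,0,0,-1.5,0,0,0],[0,0,0,0,0,0,0]]]'
python3 - <<'E'
from plan import *
legs([((510,-343.5,100),head(103.9)),((510,-343.5,18-TIP),None,30)])
E
```

```text
t: 14.02
tool_pos: [589.7, 39.9, 9.4]
eef_rot: [-0.124, 2.788, 0.023]
contact_force: [-3.0, -0.5, 4.7]
gripper_width: 0.134
t: 14.78
tool_pos: [550.5, 36.3, 118.2]
eef_rot: [-0.124, 2.787, 0.023]
contact_force: [-0.4, 0.4, -1.2]
gripper_width: 0.132
3 x turn [-0.51  6.71 -2.91]
10 x shift [ 1.31 -3.59  0.18]  ->  [ 510.  -343.5  100. ]
5 x shift [-0.01  0.    2.48]  ->  [ 510.  -343.5  -24. ]
```

```bash
python3 -m jog '[[[0,0,0,0,-0.5,6.7,-2.9],[0,0,0,0,-0.5,6.7,-2.9],[0,0,0,0,-0.5,6.7,-2.9],[0,1.31,-3.59,0.18,0,0,0],[0,1.31,-3.59,0.18,0,0,0],[0,1.31,-3.59,0.18,0,0,0],[0,1.31,-3.59,0.18,0,0,0],[0,1.31,-3.59,0.18,0,0,0],[0,1.31,-3.59,0.18,0,0,0],[0,1.31,-3.59,0.18,0,0,0],[0,1.31,-3.59,0.18,0,0,0],[0,1.31,-3.59,0.18,0,0,0],[0,1.31,-3.59,0.18,0,0,0],[0,0,0,0,0,0,0],[0,0,0,2.5,0,0,0],[0,0,0,2.5,0,0,0],[0,0,0,2.5,0,0,0],[0,0,0,0,0,0,0]]]'
python3 - <<'E'
from plan import *
s=env.observe();im=env.get_image("wrist");C=cam("wrist",s)
for c in blobs(mask(im,"green"),500):
    k=cv2.minAreaRect(plane(C,c,14)[:,:2].astype(np.float32));print(k)
legs([((510,-343.5,-22),head(103.9),12)])
E
```

```text
t: 17.02
tool_pos: [507.3, -340.7, 20.8]
eef_rot: [0.38, -3.113, -0.01]
contact_force: [0.7, 0.4, -0.9]
gripper_width: 0.129
((518.5081787109375, -394.545654296875), (112.62629699707031, 3.6731739044189453), 13.644691467285156)
((503.9158020019531, -341.5294189453125), (122.49872589111328, 108.02824401855469), 16.112537384033203)
1 x turn [ 0.22 -0.16  0.  ]
4 x shift [-0.03 -0.05  1.11]  ->  [ 510.  -343.5  -22. ]
```

```bash
python3 -m jog '[[[0,-0.03,-0.05,1.2,0.2,-0.2,0],[0,-0.03,-0.05,1.2,0,0,0],[0,-0.03,-0.05,1.1,0,0,0],[0,0,0,0.7,0,0,0],[0,0,0,0,0,0,0],[0,0,0,0,0,0,0]]]'
```

```text
t: 17.82
tool_pos: [510.5, -345.0, -17.7]
eef_rot: [-0.379, 3.116, -0.005]
contact_force: [0.5, 0.1, -1.5]
gripper_width: 0.132
```

```bash
python3 -m jog '[[[0,0,0,0.3,0,0,0],[0,0,0,0.3,0,0,0],[0,0,0,0,0,0,0],[0,0,0,0,0,0,0]]]'
```

```text
t: 18.32
tool_pos: [510.6, -345.0, -23.8]
eef_rot: [-0.379, 3.116, -0.005]
contact_force: [0.9, -0.2, 0.1]
gripper_width: 0.13
```

```bash
python3 -m jog '[[[0.45,0,0,0,0,0,0],[0.45,0,0,0,0,0,0],[0.45,0,0,0,0,0,0],[0.45,0,0,-1,0,0,0],[0.45,0,0,-3,0,0,0],[0.45,0,0,-3,0,0,0],[0.45,0,0,-3,0,0,0],[0.45,0,0,0,0,0,0]]]'
python3 - <<'E'
from plan import *
look()
legs([((387.5,-201.6,60),head(105.7)),((387.5,-201.6,-28),None,30)])
E
```

```text
t: 19.32
tool_pos: [511.8, -346.2, 79.7]
eef_rot: [-0.379, 3.112, -0.012]
contact_force: [0.0, -0.3, 0.2]
gripper_width: 0.45
side lblue bench [ 385.7 -200.6] [77. 62.] long axis 15.5
side lblue deck [-175.3 -185.5] [84. 66.] long axis 1.3
side lblue bench [442.1 -71.3] [77. 62.] long axis -5.2
side lblue bench [440.8  81. ] [73. 62.] long axis -22.3
side lblue deck [-96.2  80.3] [87. 56.] long axis -37.4
side lblue bench [395.9 222.6] [74. 63.] long axis -19.8
side orange bench [ 508.9 -342.9] [77. 62.] long axis 13.3
side orange deck [ -68.4 -358. ] [73. 64.] long axis 5.6
side green bench [ 507.5 -342.4] [132. 111.] long axis 13.8
scene lblue bench [445.6 -73. ] [77. 60.] long axis -5.1
scene lblue bench [ 389.7 -202.9] [77. 60.] long axis 15.4
scene lblue bench [445.6  79.6] [77. 60.] long axis -21.9
scene lblue deck [-24.3 437.3] [84. 55.] long axis -37.7
scene lblue bench [399.4 221.1] [77. 60.] long axis -19.4
scene orange bench [ 508.9 -347.6] [77. 60.] long axis 14.0
scene green bench [ 512.1 -343.9] [129. 108.] long axis 13.8
1 x turn [-0.2   0.15 -1.83]
5 x shift [1.59 3.42 0.32]  ->  [ 387.5 -201.6   60. ]
3 x shift [-0.01 -0.01  2.94]  ->  [ 387.5 -201.6  -28. ]
```

```bash
python3 -m jog '[[[0.45,0,0,0,-0.2,0.2,-1.8],[0.45,1.59,3.42,0.32,0,0,0],[0.45,1.59,3.42,0.32,0,0,0],[0.45,1.59,3.42,0.32,0,0,0],[0.45,1.59,3.42,0.32,0,0,0],[0.45,1.59,3.42,0.32,0,0,0],[0.45,0,0,0,0,0,0],[0.45,0,0,2.9,0,0,0],[0.45,0,0,2.9,0,0,0],[0.45,0,0,2.0,0,0,0],[0.45,0,0,0.9,0,0,0],[0.45,0,0,0,0,0,0],[0,0,0,0,0,0,0],[0,0,0,0,0,0,0],[0,0,0,0,0,0,0],[0,0,0,0,0,0,0],[0,0,0,0,0,0,0]]]'
```

```text
t: 21.55
tool_pos: [387.9, -202.0, -26.0]
eef_rot: [-0.428, 3.112, -0.002]
contact_force: [0.3, 1.3, 6.1]
gripper_width: 0.128
```

```bash
python3 -m jog '[[[0,0,0,-1.5,0,0,0],[0,0,0,-3,0,0,0],[0,0,0,-3,0,0,0],[0,0,0,-3,0,0,0],[0,0,0,-3,0,0,0],[0,0,0,0,0,0,0]]]'
python3 - <<'E'
from plan import *
s=env.observe();im=env.get_image("wrist")
legs([(deck(40.5,-102,60),rot(UY,-UZ)),(deck(40.5,-102,-26),None,30)])
E
```

```text
t: 22.3
tool_pos: [388.6, -202.5, 110.2]
eef_rot: [-0.428, 3.11, -0.005]
contact_force: [0.1, 0.3, -1.2]
gripper_width: 0.13
3 x turn [ 0.59 -6.65  3.5 ]
6 x shift [-2.93  1.75  1.36]  ->  [570.7 -79.9  92.2]
3 x shift [0.   0.   2.87]  ->  [600.  -77.3  11.4]
```

```bash
python3 -m jog '[[[0,0,0,0,0.6,-6.65,3.5],[0,0,0,0,0.6,-6.65,3.5],[0,0,0,0,0.6,-6.65,3.5],[0,-2.93,1.75,1.36,0,0,0],[0,-2.93,1.75,1.36,0,0,0],[0,-2.93,1.75,1.36,0,0,0],[0,-2.93,1.75,1.36,0,0,0],[0,-2.93,1.75,1.36,0,0,0],[0,-2.93,1.75,1.36,0,0,0],[0,0,0,0,0,0,0],[0,0,0,2.5,0,0,0],[0,0,0,2.5,0,0,0],[0,0,0,2,0,0,0],[0,0,0,0,0,0,0],[0,0,0,0,0,0,0]]]'
python3 - <<'E'
from plan import *
s=env.observe();print(todeck(s["tool_pos"]))
legs([(deck(40.5,-102,-25),rot(UY,-UZ),6)])
E
```

```text
t: 24.22
tool_pos: [593.4, -77.8, 25.6]
eef_rot: [-0.123, 2.792, 0.024]
contact_force: [0.0, 0.3, -0.9]
gripper_width: 0.13
[  39.16527665 -101.8447391   -10.42980853]
1 x turn [ 0.07 -0.12 -0.06]
3 x shift [-0.04 -0.01  0.49]  ->  [599.7 -77.4  12.4]
```

```bash
python3 -m jog '[[[0,-0.04,0,0.5,0,0,0],[0,-0.04,0,0.4,0,0,0],[0,-0.04,0,0.4,0,0,0],[0,0,0,0,0,0,0],[0,0,0,0,0,0,0]]]'
```

```text
t: 24.85
tool_pos: [599.7, -77.0, 13.9]
eef_rot: [-0.123, 2.791, 0.023]
contact_force: [0.6, -0.2, -0.6]
gripper_width: 0.129
```

```bash
python3 -m jog '[[[0,0,0,0.2,0,0,0],[0.45,0,0,0,0,0,0],[0.45,0,0,0,0,0,0],[0.45,0,0,0,0,0,0],[0.45,0,0,-1,0,0,0],[0.45,0,0,-3,0,0,0],[0.45,0,0,-3,0,0,0],[0.45,0,0,-3,0,0,0],[0.45,0,0,0,0,0,0]]]'
python3 - <<'E'
from plan import *
look()
legs([((443.9,-72.2,60),head(84.8)),((443.9,-72.2,-27),None,30)])
E
```

```text
t: 25.98
tool_pos: [567.6, -81.0, 109.3]
eef_rot: [-0.123, 2.786, 0.019]
contact_force: [1.3, -0.5, 0.2]
gripper_width: 0.456
side lblue bench [441.9 -71.4] [76. 62.] long axis -5.3
side lblue bench [440.8  81.1] [73. 62.] long axis -22.3
side lblue deck [-96.2  80.3] [87. 55.] long axis -37.5
side lblue bench [396.  222.6] [74. 64.] long axis -19.7
side orange bench [ 508.7 -343.1] [77. 61.] long axis 14.0
side orange deck [ -68.4 -357.7] [75. 62.] long axis 3.5
side green bench [ 507.  -343.1] [131. 110.] long axis 13.8
scene lblue bench [445.1  79.8] [76. 60.] long axis -21.9
scene lblue deck [-24.1 437.5] [83. 54.] long axis -30.9
scene lblue bench [399.4 221.5] [76. 59.] long axis -20.0
scene orange bench [ 509.1 -347.5] [77. 59.] long axis 13.7
scene green bench [ 512.1 -343.9] [129. 108.] long axis 13.7
3 x turn [0.61 6.64 3.38]
4 x shift [ 3.07 -0.08  1.16]  ->  [443.9 -72.2  60. ]
3 x shift [0.  0.  2.9]  ->  [443.9 -72.2 -27. ]
```

```bash
python3 -m jog '[[[0.45,0,0,0,0.6,6.64,3.4],[0.45,0,0,0,0.6,6.64,3.4],[0.45,0,0,0,0.6,6.64,3.4],[0.45,3.07,-0.08,1.16,0,0,0],[0.45,3.07,-0.08,1.16,0,0,0],[0.45,3.07,-0.08,1.16,0,0,0],[0.45,3.07,-0.08,1.16,0,0,0],[0.45,0,0,0,0,0,0],[0.45,0,0,2.9,0,0,0],[0.45,0,0,2.9,0,0,0],[0.45,0,0,1.9,0,0,0],[0.45,0,0,0.8,0,0,0],[0.45,0,0,0,0,0,0],[0,0,0,0,0,0,0],[0,0,0,0,0,0,0],[0,0,0,0,0,0,0],[0,0,0,0,0,0,0],[0,0,0,0,0,0,0]]]'
python3 -c "
from plan import *
s=env.observe();print(s['tool_pos'])
im=env.get_image('wrist');cv2.imwrite('pics/w7.png',im[:,:,::-1])"
```

```text
t: 28.32
tool_pos: [444.7, -72.3, -24.4]
eef_rot: [0.144, 3.137, 0.0]
contact_force: [-0.2, 0.7, 6.9]
gripper_width: 0.133
[444.6878553  -72.28276216 -24.38917094]
```

```bash
python3 -m jog '[[[0,0,0,-1.5,0,0,0],[0,0,0,-3,0,0,0],[0,0,0,-3,0,0,0],[0,0,0,-3,0,0,0],[0,0,0,-3,0,0,0],[0,0,0,0,0,0,0]]]'
python3 - <<'E'
from plan import *
legs([(deck(41,-34,60),rot(UY,-UZ)),(deck(41,-34,-8),None,30)])
E
```

```text
t: 29.12
tool_pos: [445.3, -72.8, 111.6]
eef_rot: [0.143, 3.135, -0.001]
contact_force: [0.0, 1.0, -1.7]
gripper_width: 0.129
3 x turn [-0.62 -6.58 -3.4 ]
4 x shift [-2.76  1.24  1.52]  ->  [565.1 -12.2  92.4]
3 x shift [-0.01  0.01  2.26]  ->  [588.3 -10.1  28.5]
```

```bash
python3 -m jog '[[[0,0,0,0,-0.6,-6.6,-3.4],[0,0,0,0,-0.6,-6.6,-3.4],[0,0,0,0,-0.6,-6.6,-3.4],[0,-2.76,1.24,1.52,0,0,0],[0,-2.76,1.24,1.52,0,0,0],[0,-2.76,1.24,1.52,0,0,0],[0,-2.76,1.24,1.52,0,0,0],[0,0,0,0,0,0,0],[0,0,0,2.26,0,0,0],[0,0,0,2.26,0,0,0],[0,0,0,2.0,0,0,0],[0,0,0,0,0,0,0],[0,0,0,0,0,0,0]]]'
python3 - <<'E'
from plan import *
s=env.observe();print(todeck(s["tool_pos"]))
legs([(deck(41,-34,-24),rot(UY,-UZ),6)])
a=env.get_image("wrist");cv2.imwrite("pics/w8.png",a[:,:,::-1])
E
```

```text
t: 30.75
tool_pos: [584.7, -9.8, 28.6]
eef_rot: [-0.123, 2.794, 0.024]
contact_force: [0.7, -1.2, -1.2]
gripper_width: 0.129
[ 37.67035539 -33.33667839  -6.67593645]
1 x turn [ 0.08 -0.24 -0.05]
3 x shift [-0.11 -0.02  0.58]  ->  [593.8  -9.6  13.5]
```

View pics/w8.png

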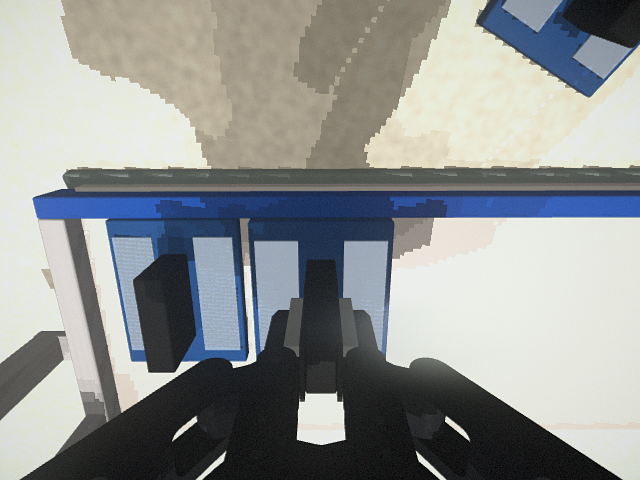

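Carrier A lies against the cleat on the left of the view, and the held B is clear beside it. I'll set B down.

```bash
python3 -m jog '[[[0,-0.11,-0.02,0.6,0,-0.2,0],[0,-0.11,-0.02,0.5,0,0,0],[0,-0.11,0,0.5,0,0,0],[0,0,0,0.1,0,0,0],[0,0,0,0,0,0,0],[0.45,0,0,0,0,0,0],[0.45,0,0,0,0,0,0],[0.45,0,0,0,0,0,0],[0.45,0,0,-1,0,0,0],[0.45,0,0,-3,0,0,0],[0.45,0,0,-3,0,0,0],[0.45,0,0,-3,0,0,0],[0.45,0,0,0,0,0,0]]]'
python3 - <<'E'
from plan import *
look()
legs([((443.2,80.5,60),head(68)),((443.2,80.5,-25.5),None,30)])
E
```

```text
t: 32.42
tool_pos: [561.5, -13.0, 111.0]
eef_rot: [-0.123, 2.785, 0.021]
contact_force: [-0.5, 0.8, 0.1]
gripper_width: 0.449
side lblue bench [440.7  80.6] [74. 62.] long axis -23.0
side lblue bench [396.  222.6] [74. 64.] long axis -19.7
side orange bench [ 508.7 -343.1] [77. 61.] long axis 14.1
side orange deck [ -68.4 -357.6] [75. 62.] long axis 3.5
side green bench [ 506.7 -343.2] [132. 110.] long axis 13.8
scene lblue bench [446.1  81.3] [77. 56.] long axis -21.9
scene lblue deck [-24.1 437.5] [83. 54.] long axis -30.9
scene lblue bench [399.3 221.3] [76. 60.] long axis -20.0
scene orange bench [ 509.1 -347.5] [77. 59.] long axis 13.7
scene green bench [ 512.1 -343.9] [129. 108.] long axis 13.7
4 x turn [1.2  4.92 6.69]
4 x shift [3.58 1.06 1.2 ]  ->  [443.2  80.5  60. ]
3 x shift [ 0.01 -0.    2.86]  ->  [443.2  80.5 -25.5]
```

```bash
python3 -m jog '[[[0.45,0,0,0,1.2,4.92,6.7],[0.45,0,0,0,1.2,4.92,6.7],[0.45,0,0,0,1.2,4.92,6.7],[0.45,0,0,0,1.2,4.92,6.7],[0.45,3.58,1.06,1.2,0,0,0],[0.45,3.58,1.06,1.2,0,0,0],[0.45,3.58,1.06,1.2,0,0,0],[0.45,3.58,1.06,1.2,0,0,0],[0.45,0,0,0,0,0,0],[0.45,0,0,2.9,0,0,0],[0.45,0,0,2.9,0,0,0],[0.45,0,0,1.9,0,0,0],[0.45,0,0,0.8,0,0,0],[0.45,0,0,0,0,0,0],[0,0,0,0,0,0,0],[0,0,0,0,0,0,0],[0,0,0,0,0,0,0],[0,0,0,0,0,0,0],[0,0,0,0,0,0,0]]]'
```

```text
t: 34.9
tool_pos: [444.4, 80.6, -24.2]
eef_rot: [0.6, 3.083, 0.0]
contact_force: [0.8, 0.2, 6.8]
gripper_width: 0.128
```

```bash
python3 -m jog '[[[0,0,0,-1.5,0,0,0],[0,0,0,-3,0,0,0],[0,0,0,-3,0,0,0],[0,0,0,-3,0,0,0],[0,0,0,-3,0,0,0],[0,0,0,0,0,0,0]]]'
python3 - <<'E'
from plan import *
legs([(deck(41,34,60),rot(UY,-UZ)),(deck(41,34,-8),None,30)])
E
```

```text
t: 35.65
tool_pos: [445.0, 80.6, 111.8]
eef_rot: [0.599, 3.08, 0.001]
contact_force: [-0.1, -0.6, -0.7]
gripper_width: 0.132
4 x turn [-1.18 -4.85 -6.7 ]
3 x shift [-3.27 -1.17  1.88]  ->  [559.1  55.6  92.4]
3 x shift [-0.    0.    2.26]  ->  [582.3  57.6  28.5]
```

```bash
python3 -m jog '[[[0,0,0,0,-1.2,-4.85,-6.7],[0,0,0,0,-1.2,-4.85,-6.7],[0,0,0,0,-1.2,-4.85,-6.7],[0,0,0,0,-1.2,-4.85,-6.7],[0,-3.27,-1.17,1.88,0,0,0],[0,-3.27,-1.17,1.88,0,0,0],[0,-3.27,-1.17,1.88,0,0,0],[0,0,0,0,0,0,0],[0,-0.1,0,2.26,0,0,0],[0,-0.1,0,2.26,0,0,0],[0,-0.1,0,2.0,0,0,0],[0,0,0,0,0,0,0],[0,0,0,0,0,0,0]]]'
python3 - <<'E'
from plan import *
s=env.observe();print(todeck(s["tool_pos"]))
legs([(deck(41,34,-24),rot(UY,-UZ),6)])
E
```

```text
t: 37.28
tool_pos: [581.2, 58.1, 29.4]
eef_rot: [-0.124, 2.796, 0.025]
contact_force: [-0.8, -0.1, -2.1]
gripper_width: 0.129
[40.34227868 34.62106933 -6.75695751]
1 x turn [ 0.15 -0.32 -0.04]
3 x shift [-0.02 -0.02  0.57]  ->  [587.7  58.1  13.5]
```

```bash
python3 -m jog '[[[0,-0.02,-0.02,0.6,0.1,-0.3,0],[0,-0.02,-0.02,0.5,0,0,0],[0,-0.02,0,0.5,0,0,0],[0,0,0,0.1,0,0,0],[0,0,0,0,0,0,0],[0.45,0,0,0,0,0,0],[0.45,0,0,0,0,0,0],[0.45,0,0,0,0,0,0],[0.45,0,0,-1,0,0,0],[0.45,0,0,-3,0,0,0],[0.45,0,0,-3,0,0,0],[0.45,0,0,-3,0,0,0],[0.45,0,0,0,0,0,0]]]'
python3 - <<'E'
from plan import *
look()
legs([((397.6,222,60),head(70.1)),((397.6,222,-25.5),None,30)])
E
```

```text
t: 38.9
tool_pos: [555.7, 54.7, 110.9]
eef_rot: [-0.123, 2.784, 0.021]
contact_force: [-0.0, 0.4, -0.4]
gripper_width: 0.454
side lblue bench [395.9 222.5] [74. 64.] long axis -19.7
side lblue bench [534.2 516.5] [77. 57.] long axis 69.7
side lblue deck [ 23.7 458. ] [66. 59.] long axis 63.7
side orange bench [ 508.7 -343.1] [77. 61.] long axis 14.1
side orange deck [ -68.4 -357.6] [75. 62.] long axis 3.5
side green bench [ 506.7 -343.2] [132. 110.] long axis 13.8
scene lblue deck [-24.6 437.3] [84. 55.] long axis -37.7
scene lblue bench [399.4 221.6] [76. 59.] long axis -20.0
scene orange bench [ 509.2 -347.4] [77. 59.] long axis 13.7
scene green bench [ 512.2 -343.9] [129. 108.] long axis 13.7
4 x turn [1.1  4.94 6.17]
6 x shift [3.41 1.73 0.8 ]  ->  [397.6 222.   60. ]
3 x shift [-0.01 -0.01  2.85]  ->  [397.6 222.  -25.5]
```

```bash
python3 -m jog '[[[0.45,0,0,0,1.1,4.94,6.2],[0.45,0,0,0,1.1,4.94,6.2],[0.45,0,0,0,1.1,4.94,6.2],[0.45,0,0,0,1.1,4.94,6.2],[0.45,3.41,1.73,0.8,0,0,0],[0.45,3.41,1.73,0.8,0,0,0],[0.45,3.41,1.73,0.8,0,0,0],[0.45,3.41,1.73,0.8,0,0,0],[0.45,3.41,1.73,0.8,0,0,0],[0.45,3.41,1.73,0.8,0,0,0],[0.45,0,0,0,0,0,0]]]'
python3 - <<'E'
from plan import *
look()
legs([((397.6,222,-25.5),head(70.1),30)])
E
```

```text
t: 40.38
tool_pos: [394.4, 223.5, 58.1]
eef_rot: [-0.54, -3.089, 0.002]
contact_force: [1.1, 0.1, 0.2]
gripper_width: 0.451
side lblue bench [395.8 222.3] [74. 64.] long axis -19.8
side orange bench [ 508.9 -343. ] [77. 61.] long axis 14.0
side orange deck [ -68.2 -357.6] [75. 62.] long axis 3.5
side green bench [ 507.  -343.1] [131. 110.] long axis 13.8
scene lblue deck [-24.3 437.3] [83. 55.] long axis -37.7
scene lblue bench [400.7 220.8] [77. 59.] long axis -19.4
scene orange bench [ 509.1 -347.5] [77. 59.] long axis 13.7
scene green bench [ 512.1 -343.9] [129. 108.] long axis 13.7
1 x turn [-0.03 -0.09 -0.04]
3 x shift [-0.01 -0.02  2.82]  ->  [397.6 222.  -25.5]
```

```bash
python3 -m jog '[[[0.45,0,0,2.9,0,0,0],[0.45,0,0,2.9,0,0,0],[0.45,0,0,1.9,0,0,0],[0.45,0,0,0.6,0,0,0],[0.45,0,0,0,0,0,0],[0,0,0,0,0,0,0],[0,0,0,0,0,0,0],[0,0,0,0,0,0,0],[0,0,0,0,0,0,0],[0,0,0,0,0,0,0]]]'
```

```text
t: 41.72
tool_pos: [398.8, 222.9, -22.1]
eef_rot: [0.545, 3.092, 0.002]
contact_force: [1.0, -0.9, 5.7]
gripper_width: 0.123
```

```bash
python3 -m jog '[[[0,0,0,-1.5,0,0,0],[0,0,0,-3,0,0,0],[0,0,0,-3,0,0,0],[0,0,0,-3,0,0,0],[0,0,0,-3,0,0,0],[0,0,0,0,0,0,0]]]'
python3 - <<'E'
from plan import *
legs([(deck(41,102,60),rot(UY,-UZ)),(deck(41,102,-8),None,30)])
E
```

```text
t: 42.48
tool_pos: [399.3, 223.1, 114.0]
eef_rot: [0.545, 3.09, 0.004]
contact_force: [0.1, -0.1, -1.0]
gripper_width: 0.128
4 x turn [-1.06 -4.87 -6.21]
5 x shift [-2.57 -2.26  1.39]  ->  [553.1 123.3  92.4]
3 x shift [0.01 0.   2.27]  ->  [576.3 125.4  28.5]
```

```bash
python3 -m jog '[[[0,0,0,0,-1.1,-4.87,-6.2],[0,0,0,0,-1.1,-4.87,-6.2],[0,0,0,0,-1.1,-4.87,-6.2],[0,0,0,0,-1.1,-4.87,-6.2],[0,-2.57,-2.26,1.39,0,0,0],[0,-2.57,-2.26,1.39,0,0,0],[0,-2.57,-2.26,1.39,0,0,0],[0,-2.57,-2.26,1.39,0,0,0],[0,-2.57,-2.26,1.39,0,0,0],[0,0,0,0,0,0,0],[0,-0.1,0,2.26,0,0,0],[0,-0.1,0,2.26,0,0,0],[0,-0.1,0,2.0,0,0,0],[0,0,0,0,0,0,0],[0,0,0,0,0,0,0]]]'
python3 - <<'E'
from plan import *
s=env.observe();print(todeck(s["tool_pos"]))
legs([(deck(41,102,-22),rot(UY,-UZ),6)])
E
```

```text
t: 44.35
tool_pos: [575.4, 125.5, 29.4]
eef_rot: [-0.123, 2.795, 0.024]
contact_force: [-0.1, 0.1, -0.4]
gripper_width: 0.126
[ 40.52476839 102.18196809  -6.86070204]
1 x turn [ 0.1  -0.28 -0.04]
3 x shift [-0.02 -0.01  0.5 ]  ->  [581.  125.8  15.3]
```

```bash
python3 -m jog '[[[0,-0.02,-0.01,0.5,0.1,-0.3,0],[0,-0.02,0,0.5,0,0,0],[0,-0.02,0,0.5,0,0,0],[0,0,0,0.1,0,0,0],[0,0,0,0,0,0,0],[0.45,0,0,0,0,0,0],[0.45,0,0,0,0,0,0],[0.45,0,0,0,0,0,0],[0.45,0,0,-1,0,0,0],[0.45,0,0,-3,0,0,0],[0.45,0,0,-3,0,0,0],[0.45,0,0,-4,0,0,0],[0.45,0,-3.4,-3,0,0,0],[0.45,0,-3.4,-3,0,0,0],[0.45,0,-3.4,0,0,0,0],[0.45,0,0,0,0,0,0],[0.45,0,0,0,0,0,0]]]'
python3 - <<'E'
from plan import *
s=env.observe();im=env.get_image("wrist");C=cam("wrist",s)
h,sa,v=[q.astype(int) for q in cv2.split(cv2.cvtColor(im,cv2.COLOR_RGB2HSV))]
m=((sa<40)&(v>0)).astype(np.uint8)*255
Q=mask(im,"lblue")
# carriers: cut cleat off by deck x>2
yy,xx=np.mgrid[:480,:640];D=deckplane(C,np.c_[xx.ravel(),yy.ravel()].astype(float),8)
ok=((D[:,0]>6)&(D[:,0]<110)&(abs(D[:,1])<150)).reshape(480,640)
for c in blobs(Q*ok,800):
    r=cv2.minAreaRect(deckplane(C,c,8)[:,:2].astype(np.float32));print(np.round(r[0],1),np.round(r[1],1),round(r[2],1))
cv2.imwrite("pics/w9.png",im[:,:,::-1])
E
```

```text
t: 46.48
tool_pos: [532.7, 19.1, 174.2]
eef_rot: [-0.121, 2.789, 0.022]
contact_force: [-0.5, -0.4, -1.2]
gripper_width: 0.449
[42.2 33.7] [59.8 71.1] 89.9
[ 41.5 -85.7] [120.4  70.1] 89.9
[ 42.  100.5] [61.1 72. ] 89.9
```

View pics/w9.png

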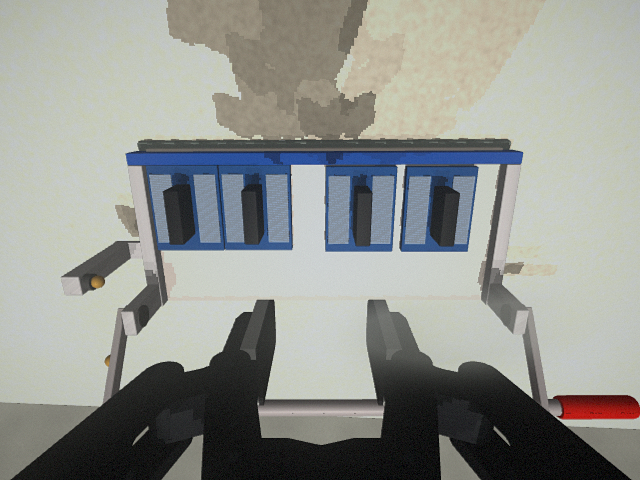

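All four carriers lie square against the cleat. The two at the right end now touch, so one was probably knocked sideways, but both are inside the limits. Next is the keeper, and this time I'll grip deeper on the sleeve.

```bash
python3 - <<'E'
from plan import *
g=np.array([656.3,241.4,169.8])
legs([((540,60,225),head(5.08)),(g+[0,0,45],None),(g+[0,0,-60],None,25)])
f=lambda th:70*(-np.cos(th)*UX+np.sin(th)*UZ);M=head(5.08)
th=np.linspace(2.47,0,19);P=np.array([f(a) for a in th]);print((np.diff(P,axis=0)@M/10).round(2)[:,1:].tolist())
E
```

```text
10 x turn [1.57 1.57 8.89]
2 x shift [ 1.99  0.55 -2.55]  ->  [540  60 225]
6 x shift [2.84 2.2  0.17]  ->  [656.3 241.4 214.8]
5 x shift [-0.01 -0.    2.1 ]  ->  [656.3 241.4 109.8]
[[-0.85, -0.44], [-0.9, -0.32], [-0.94, -0.2], [-0.96, -0.07], [-0.96, 0.06], [-0.94, 0.19], [-0.9, 0.32], [-0.85, 0.44], [-0.78, 0.55], [-0.7, 0.66], [-0.6, 0.75], [-0.5, 0.82], [-0.38, 0.88], [-0.25, 0.93], [-0.13, 0.95], [0.01, 0.96], [0.14, 0.95], [0.27, 0.92]]
```

```bash
python3 -m jog '[[[0.6,0,0,-3,0,0,0],[0.6,0,0,0,1.57,1.57,8.9],[0.6,0,0,0,1.57,1.57,8.9],[0.6,0,0,0,1.57,1.57,8.9],[0.6,0,0,0,1.57,1.57,8.9],[0.6,0,0,0,1.57,1.57,8.9],[0.6,0,0,0,1.57,1.57,8.9],[0.6,0,0,0,1.57,1.57,8.9],[0.6,0,0,0,1.57,1.57,8.9],[0.6,0,0,0,1.57,1.57,8.9],[0.6,0,0,0,1.57,1.57,8.9]]]'
python3 - <<'E'
from plan import *
g=np.array([656.3,241.4,169.8])
legs([((640,200,225),head(5.08)),(g+[0,0,45],None),(g+[0,0,-60],None,25)])
E
```

```text
t: 47.9
tool_pos: [522.6, 19.4, 202.0]
eef_rot: [-2.125, -2.312, -0.0]
contact_force: [0.0, -0.4, 0.1]
gripper_width: 0.599
1 x turn [-0.05 -0.07 -0.24]
6 x shift [ 2.82  2.22 -0.38]  ->  [640 200 225]
2 x shift [2.   0.98 0.5 ]  ->  [656.3 241.4 214.8]
5 x shift [0.  0.  2.1]  ->  [656.3 241.4 109.8]
```

```bash
python3 -m jog '[[[0.6,2.82,2.22,-0.38,0,0,0],[0.6,2.82,2.22,-0.38,0,0,0],[0.6,2.82,2.22,-0.38,0,0,0],[0.6,2.82,2.22,-0.38,0,0,0],[0.6,2.82,2.22,-0.38,0,0,0],[0.6,2.82,2.22,-0.38,0,0,0],[0.6,2,0.98,0.5,0,0,0],[0.6,2,0.98,0.5,0,0,0],[0.6,0,0,0,0,0,0]]]'
python3 - <<'E'
from plan import *
s=env.observe();im=env.get_image("wrist");C=cam("wrist",s)
for c in blobs(mask(im,"red"),200):
    print(c.mean(0),cv2.minAreaRect(plane(C,c,169.8)[:,:2].astype(np.float32)))
legs([((656.3,241.4,109.8),head(5.08),25)])
E
```

```text
t: 49.02
tool_pos: [656.0, 241.1, 213.7]
eef_rot: [-2.119, -2.318, 0.002]
contact_force: [0.6, -0.7, -0.6]
gripper_width: 0.603
[322.00729927 246.97080292] ((657.7119140625, 239.58102416992188), (15.52098560333252, 58.341522216796875), 5.0760297775268555)
1 x turn [-0.04  0.03 -0.01]
5 x shift [0.03 0.01 2.09]  ->  [656.3 241.4 109.8]
```

```bash
python3 -m jog '[[[0.6,0,0.05,2.1,0,0,0],[0.6,0,0.05,2.1,0,0,0],[0.6,0,0,2.1,0,0,0],[0.6,0,0,2.1,0,0,0],[0.6,0,0,2.0,0,0,0],[0.6,0,0,0,0,0,0],[0,0,0,0,0,0,0],[0,0,0,0,0,0,0],[0,0,0,0,0,0,0],[0,0,0,0,0,0,0],[0,0,0,0,0,0,0]]]' 70
```

```text
t: 50.45
tool_pos: [657.3, 239.4, 113.2]
eef_rot: [2.121, 2.316, 0.001]
contact_force: [-5.9, -1.4, 6.1]
gripper_width: 0.177
```

```bash
python3 -m jog '[[[0,0,-0.85,-0.44,0,0,0],[0,0,-0.9,-0.32,0,0,0],[0,0,-0.94,-0.2,0,0,0],[0,0,-0.96,-0.07,0,0,0],[0,0,-0.96,0.06,0,0,0],[0,0,-0.94,0.19,0,0,0],[0,0,-0.9,0.32,0,0,0],[0,0,-0.85,0.44,0,0,0],[0,0,0,0,0,0,0]]]'
```

```text
t: 51.58
tool_pos: [589.9, 233.6, 119.1]
eef_rot: [2.115, 2.309, 0.019]
contact_force: [-2.7, -3.0, 22.8]
gripper_width: 0.172
```

```bash
python3 -m jog '[[[0,0,-0.78,0.55,0,0,0],[0,0,-0.7,0.66,0,0,0],[0,0,-0.6,0.75,0,0,0],[0,0,-0.5,0.82,0,0,0],[0,0,0,0,0,0,0]]]'
python3 - <<'E'
from plan import *
s=env.observe();H=deck(118,YG,50);v=s["tool_pos"]+[0,0,56.6]-H;print(s["contact_force"],np.arctan2(v@UZ,-v@UX),np.hypot(v@UZ,v@UX))
E
```

```text
t: 52.2
tool_pos: [558.8, 230.5, 85.9]
eef_rot: [2.121, 2.315, 0.002]
contact_force: [-7.1, -4.4, 10.4]
gripper_width: 0.171
[-7.12256808 -4.37715372 10.37748413] 0.8500203037244687 69.05374201026086
```

Tracking well (about 0.85 rad). I'll finish the arc and push a little past it to get through the detent.

```bash
python3 -m jog '[[[0,0,-0.38,0.88,0,0,0],[0,0,-0.25,0.93,0,0,0],[0,0,-0.13,0.95,0,0,0],[0,0,0.01,0.96,0,0,0],[0,0,0.14,0.95,0,0,0],[0,0,0.27,0.92,0,0,0],[0,0,0,0,0,0,0],[0,0,0,0,0,0,0]]]'
python3 - <<'E'
from plan import *
s=env.observe();H=deck(118,YG,50);v=s["tool_pos"]+[0,0,56.6]-H;print(s["contact_force"],np.arctan2(v@UZ,-v@UX),np.hypot(v@UZ,v@UX))
for n in("scene","side"):
  im=env.get_image(n)
  for q in blobs(mask(im,"red"),20): print(n,q.min(0),q.max(0))
E
```

```text
t: 53.2
tool_pos: [551.5, 229.8, 25.4]
eef_rot: [-2.119, -2.313, 0.011]
contact_force: [-5.7, -2.2, -9.1]
gripper_width: 0.172
[-5.65569224 -2.21597998 -9.07165744] -0.03370280850820228 73.2368926562556
scene [597. 278.] [639. 317.]
scene [430. 252.] [437. 258.]
side [308. 148.] [315. 159.]
```

```bash
python3 -m jog '[[[0.6,0,0,0,0,0,0],[0.6,0,0,0,0,0,0],[0.6,0,0,0,0,0,0],[0.6,0,0,-2,0,0,0],[0.6,0,0,-3,0,0,0],[0.6,0,0,-4,0,0,0],[0.6,0,-4,-4,0,0,0],[0.6,0,-4,-4,0,0,0],[0.6,0,-4,-4,0,0,0],[0.6,0,-4,0,0,0,0],[0.6,0,-4,0,0,0,0],[0.6,0,0,0,0,0,0]]]'
python3 - <<'E'
from plan import *
a=env.get_image("scene");b=env.get_image("side")
p=[[c.mean(0) for c in blobs(mask(i,"red"),20) if c[:,0].max()<480][0] for i in(a,b)]
x,e=tri(cam("scene"),p[0],cam("side"),p[1]);v=x-deck(118,YG,50);print(p,x,e,np.arctan2(v@UZ,-v@UX),np.hypot(v@UZ,v@UX))
cv2.imwrite("pics/f1.png",np.hstack([cv2.resize(a[230:380,270:470],(400,300)),cv2.resize(b[130:280,280:430],(400,400))[:300]])[:,:,::-1])
for n in("side","scene"): pass
look()
E
```

```text
t: 54.8
tool_pos: [354.8, 213.3, 238.7]
eef_rot: [2.12, 2.316, 0.005]
contact_force: [0.1, -0.9, 0.4]
gripper_width: 0.6
[array([440.78431373, 254.05882353]), array([308.4375, 152.9375])] [552.88975875 231.81638062  87.6350021 ] 1.99497501251964 0.033003789333308796 69.83971373922257
side lblue bench [534.2 516.5] [77. 57.] long axis 69.7
side lblue deck [ 23.7 458. ] [66. 59.] long axis 63.7
side orange bench [ 508.9 -343. ] [77. 61.] long axis 14.0
side orange deck [ -67.9 -357.6] [75. 62.] long axis 3.0
side green bench [ 507.  -343.1] [131. 110.] long axis 13.8
scene lblue deck [49.6 31.5] [69. 61.] long axis 0.0
scene lblue bench [562.3 132.7] [67. 56.] long axis -84.4
scene lblue deck [50.4 98.7] [68. 61.] long axis -0.3
scene lblue deck [-24.5 437.4] [84. 55.] long axis -39.3
scene orange bench [ 509.4 -347.3] [76. 59.] long axis 14.0
scene green bench [ 512.1 -343.9] [129. 108.] long axis 13.6
```

View pics/f1.png

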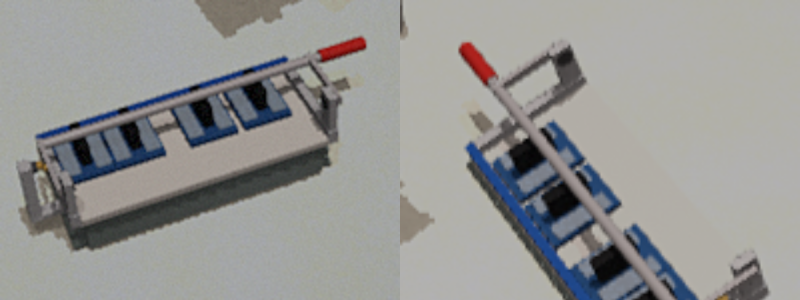

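The grip is back at its starting pixels (441,254) and (308,153), so the keeper is home. All four carriers lie in line under the bar. As a last number check, I'll compare their upper edges with the blank's original seated edge, using the same cameras.

```bash
python3 - <<'E'
from plan import *
yy,xx=np.mgrid[:480,:640];px=np.c_[xx.ravel(),yy.ravel()].astype(float)
for n in("scene","side"):
    C=cam(n);D=deckplane(C,px,8)
    ref=cv2.imread(f"pics/{n}0.png")[:,:,::-1].copy()
    def edge(m,lo,hi,name):
        k=(m.ravel()>0)&(D[:,1]>lo)&(D[:,1]<hi)&(D[:,0]>20)&(D[:,0]<120);print(n,name,"upper edge x",np.percentile(D[k,0],99).round(1) if k.sum()>9 else None)
    edge(mask(ref,"orange"),-16,46,"blank0")
    m=mask(env.get_image(n),"blue")
    for lo,hi in((75,95),(108,128),(10,24),(42,60),(-80,-66),(-48,-32),(-108,-92),(-140,-125)): edge(m,lo,hi,(lo,hi))
print(env.observe()["contact_force"].round(1))
E
```

```text
scene blank0 upper edge x 81.7
scene (75, 95) upper edge x 83.4
scene (108, 128) upper edge x 83.1
scene (10, 24) upper edge x 83.5
scene (42, 60) upper edge x 83.0
scene (-80, -66) upper edge x 81.9
scene (-48, -32) upper edge x 81.2
scene (-108, -92) upper edge x 82.2
scene (-140, -125) upper edge x 81.7
side blank0 upper edge x 74.7
side (75, 95) upper edge x 76.9
side (108, 128) upper edge x 76.9
side (10, 24) upper edge x 76.7
side (42, 60) upper edge x 76.6
side (-80, -66) upper edge x 75.1
side (-48, -32) upper edge x 74.5
side (-108, -92) upper edge x 75.2
side (-140, -125) upper edge x None
[ 0.9 -1.   0.1]
```

All edges agree with the seated blank to about 2 mm and are square, so I'm handing in.

```bash
python3 -c "
from bench import env
print(env.close_job(), env.observe()['t'])"
```

```text
the job is handed in; nothing more can be done
the job is handed in; nothing more can be done
```

The job is done and handed in after about 55 s of robot time; no verdict is given. I swung the keeper bar fully back to about 2.47 rad and moved the orange blank into the green tray. I then set all four blue carriers on the slope against the cleat and swung the bar home.

**Last checks**
- **Keeper:** the red grip is back within about 0.3 px of its starting place in both fixed views. Triangulating it gives 0.03 rad, under the 0.08 limit.
- **Carriers:** their upper edges lie within about 2.2 mm of where the seated blank's edge was. The two edge samples on each carrier agree to about 0.7 mm, so they are square.
- **Blank:** it measures flat in the tray, within about 4 mm of centre.
- **Robot:** it is clear of everything, with about 1 N on the wrist.
- **Bystanders:** the route kept clear of the mouse, jar and glove box, but I did not measure their positions at the end.

**What disagreed or went wrong**
- **Fingertips:** the real fingertips sit about 42 mm behind the stated TCP. The first grip on the keeper closed on air because of this, and I corrected for it from then on.
- **Keeper grip:** it slipped off at the end of the opening swing and pressed on the sleeve with about 66 N for a moment. The bar was already open.
- **Shifted carrier:** one of the two carriers at the right end was moved sideways after placing, probably by the announced knock. They now touch each other but were inside the limits, so I left them.
- **Camera offset:** the scene camera reads positions on the slope about 6–7 mm higher than the side camera, so I compared each view only with itself.

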